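# Slide an open receiver up onto the test dock

## Task

Slide the open receiver chassis from the bench up onto the raised deck of the test dock: tip its nose up onto the deck while its tail still rests on the bench, never lifting the whole chassis clear, then slide it in between the rails until it has pushed the brass contact block fully home against the stop. Be gentle: do not ram the step, rails or stop, keep the chassis nearly level so the loose adapter in it stays standing, and leave the two loose plugs beside the dock alone. Let go with the chassis flat on the deck.

Things in the scene. Friction and masses are not known exactly. Their poses are not given: they have to be found in the camera images.
- chassis: Open receiver: shallow grey tray 150 long (x), 110 wide (y), 22 high, 0.35 to 0.55 kg, flat underside with square edges, walls 3 thick, green circuit board inside (its top 6 above the underside). Its +x end is the nose, which enters the dock first; the -x end is the tail, with a small orange display. Origin: centre of the underside, z up. Dimensions here and below in mm.
- nose (a point): middle of the lower front edge of the chassis (x=+75, underside)
- tail (a point): middle of the lower rear edge of the chassis (x=-75, underside)
- grip (a point): point inside the chassis's grip post, 50 above the underside, at chassis x=+40, y=0. The post is rigid aluminium, 22 x 22 square, sides along the chassis axes, its top 64 above the underside; apart from it nothing in the nose half rises above the 22 high walls
- dock: Fixed aluminium dock on the bench: deck 235 long (x), 170 wide (y), 8 thick, so a square 8 high step at its mouth. Origin: middle of the mouth edge, at bench height; +x is the way the chassis slides in. Two steel rails on the deck, 116 apart inside, 20 high, from x=30 to 180, with flared guides (x=4 to 34) opening to about 125.
- probe (a joint): brass contact block, 24 wide, 12 high, on the front of the dark stop (60 wide, 22 high) at the deck's far end. 0 = out, 0.010 m = fully home (hard end, along dock +x); 3 N moves it, it stays where left. Where the stop is clamped is not measured: with the block home the chassis nose is anywhere from dock x=160 to 184. Find it by feel.
- adapter: loose brass coaxial adapter, 24 diameter, 30 high, standing on the board in the rear half of the chassis. Origin: centre of its underside.
- plug_a: loose brass plug, 22 diameter, 32 high, standing on the bench beside the dock. Origin: centre of its underside.
- plug_b: loose brass plug, 28 diameter, 26 high, standing on the bench on the other side of the dock. Origin: centre of its underside.
There are look-alikes about, which are no part of the job. What is shaped like the adapter but black or pink is not meant. Leave any brown or red look-alike of the chassis alone.

How it is judged:
On the way:
1. the nose is over the deck, at least 15 mm past the step, while the tail still rests on the bench (within 4 mm) (x of nose in the frame of dock above 0.015 m and y of nose in the frame of dock between -0.05 and 0.05 m and height (world z) of nose above 0.006 m and height (world z) of tail below 0.004 m), for 0.2 s.
At the end, for the whole second after the job is handed in: The contact block is pushed home (at least 6 of its 10 mm), the chassis lies flat on the deck (nose and tail edges within about 2.5 mm of it), wholly past the step, in line with the dock within 0.08 rad, nose first, at rest, with the adapter standing in it (value of joint probe above 0.006 m and height (world z) of nose between 0.006 and 0.0105 m and height (world z) of tail between 0.006 and 0.0105 m and x of tail in the frame of dock above 0.004 m and x of nose in the frame of dock above 0.15 m and angle between the x axis of chassis and the x axis of dock, either way round below 0.08 rad and linear speed of chassis below 0.01 m/s and angle between adapter's own z axis and vertical below 0.3 rad and horizontal distance between adapter and chassis below 0.09 m); the robot touches nothing.
It fails at once if the chassis presses on the dock (step, deck, rails, block or stop) with more than 25 N (contact force between chassis and dock above 25 N).
It fails at once if the chassis is lifted clear: nose and tail both more than 10 mm above the deck's level (18 mm above the bench) (height (world z) of each of nose, tail above 0.018 m).
It fails at once if the chassis tips more than 0.25 rad (angle between chassis's own z axis and vertical above 0.25 rad).
It fails at once if the adapter falls over (angle between adapter's own z axis and vertical above 0.6 rad).
It fails at once if a loose plug is moved more than 20 mm (distance of any of plug_a, plug_b from where it was at the start of the episode above 0.02 m).
It also fails if it takes over 67 s, if anything falls off the work surface, if the arm or the gripper's body presses on something with over 40 N, if the wrist force passes 120 N, or if a joint passes its speed limit or range.

## Robot

A 6-joint arm with a two-finger parallel gripper is mounted at the origin on the work surface. World frame = base frame: x ahead of the robot, y to its left, z up, the work surface at z = 0. Lengths are in m, angles in rad, forces in N, time in s.
With the tool pointing down it reaches from about 0.35 to 0.725 m from the base axis. Payload 6 kg.
Tool frame: the origin (TCP) lies at the very end of the fingers, on their centre line; the grasp point (between the pads) lies 19 mm behind it (bot.hold_point_z is the distance from the TCP to the grasp point, in m); z points along the fingers, y is the direction in which the jaws open and shut (so a half turn about z gives the same grasp; the last joint's range is limited). The gripper opens to 85 mm and grips with 20 to 120 N. Pads are 22 mm wide; open, the fingers measure 114 mm over their backs; the gripper's body (76 mm by 85 mm) begins 54 mm behind the grasp point. The pads swing forward as they close: fully open they stand 13 mm farther back than shut.
Start: joints at [-0.943, 0.04, 0.085, 0, -1.615, -0.334], TCP at [0.174, -0.574, 0.231] pointing down, gripper open.
Joint ranges: [-2.56, 2.56], [-1.29, 2.01], [-1.08, 1.49], [-3.29, 1.98], [-2.81, -0.18], [-2.99, 2.99]. Speed limits (rad/s): [2.57, 2.57, 3.01, 3.14, 3.14, 3.14].

## Interface

Orientations are given as [roll, pitch, yaw] about the fixed x, y, z axes, in that order (R = Rz(yaw) Ry(pitch) Rx(roll)).
In Python, from workcell import bot gives the robot as it stands. Calls block until the motion is done:
- bot.move_to(position, orientation): joint-space move of the TCP to a pose.
- bot.move_linear(position, frame=None, feed=0.15, contact_N=None): straight line of the TCP; frame=None keeps the orientation; feed is the mean speed in m/s. With contact_N (N) it stops when the force on the tool has changed by that much, and returns True; else False.
- bot.goto_joints(angles): joint-space move.
- bot.gripper_to(opening, strength=None): opening from 0.0 (shut) to 1.0 (fully open); strength is the grip in N (None keeps the last); returns when the fingers have stopped.
- bot.sleep(seconds).
- bot.solve_ik(position, orientation): joint angles nearest the present ones, or None.
- bot.observe(): the state.
- bot.capture(name): name is "scene" or "top" or "wrist"; returns a dict with "pixels" (400x640x3 uint8, red, green, blue), "mtx" (3x3 intrinsics, pixels), "distortion" ([k1, k2, p1, p2, k3] as OpenCV has them; the pictures are not rectified), "eye" and "attitude" of the camera in the world. Camera axes: x right, y down, z forward; pixel columns grow to the right and rows downward; lengths in m; the calibration is good to about 2 mm. A picture is of the moment at which its call begins. There is no depth.
A pose or a line that the arm cannot do raises bot.MotionError and nothing moves.
- bot.finish_job(): hands the job in, once; it reports no verdict.
Trained networks look in a picture, given as the dict that the camera call returned (one of the last four; its "shot" number tells which), for a name from the list of things; names that differ only in an ending like _2 or _b are one class to them, and where a whole thing is asked for, a point or a joint stands for the part that bears it (a point fixed in the world has none). Each returns a list of dicts, best first, with "p" (0 to 1); they miss things now and then, are a little off and sometimes report something else, mostly with a low value. They report only what shows in the picture. A call takes as long as a camera call. They do not tell look-alikes from the thing itself.
- bot.find_in(query, picture): "rect" ([left, top, right, bottom] as shares, 0 to 1, of the picture: columns of its width, rows of its height, round what is visible of it).
The state is a dict: "clock": time; "q": joint angles; "dq": joint speeds; "joint_torque": joint torques, N m; "ee_pos": TCP position; "tool_rot": TCP orientation; "wrist_force": force on the tool from outside, world axes, zero at the start; "moment": the same for the moment, N m; "gripper_width": opening from 0.0 (shut) to 1.0 (fully open).
Only numpy, scipy, OpenCV 4.12 (cv2) and the standard library are available. Lean on these libraries where they do the work, as an engineer would, in place of code of your own. Each camera call takes 0.05 s, during which the arm holds its last target. There are 200 camera calls.

## Working session

There is one attempt and no reset: what is moved stays moved. The work goes in short steps, each a Python script; the robot and the scene stay as the last script left them, time stands still between calls to the robot, and variables do not carry over. Pictures are saved under pics/ and viewed, about 8 in all and at most 12, crops included, and the job is handed in when it is done.

```bash
mkdir -p pics
python3 - <<'E'
from workcell import bot
import cv2
for n in ("top","scene"):
    p=bot.capture(n); cv2.imwrite(f"pics/{n}0.png",p["pixels"][:,:,::-1])
    print(n,p["eye"],p["attitude"],p["mtx"],p["distortion"])
    for q in ("chassis","dock","adapter","plug_a","probe"):
        print(q,[([round(a*b) for a,b in zip(d["rect"],(640,400,640,400))],round(d["p"],2)) for d in bot.find_in(q,p)])
print(bot.observe())
E
```

```text
top [0.40614176 0.10522524 0.95200462] [-2.96011404  0.02141152 -1.55589364] [[395.27523332   0.         319.91221808]
 [  0.         395.27523332 194.63078796]
 [  0.           0.           1.        ]] [-0.06789896  0.          0.          0.          0.        ]
chassis [([173, 223, 249, 293], 0.85), ([278, 194, 344, 239], 0.82), ([289, 101, 337, 165], 0.8)]
dock [([360, 157, 475, 247], 0.63)]
adapter [([289, 212, 299, 220], 0.66), ([249, 213, 260, 223], 0.39)]
plug_a [([392, 138, 403, 151], 0.59), ([398, 261, 410, 268], 0.52), ([278, 192, 341, 238], 0.33)]
probe []
scene [ 1.19471156 -0.0325643   0.60447518] [-2.27702997  0.01736498  1.35924194] [[402.17150548   0.         319.04767371]
 [  0.         402.17150548 197.46629838]
 [  0.           0.           1.        ]] [0.01677503 0.         0.         0.         0.        ]
chassis [([386, 139, 450, 178], 0.84), ([327, 229, 412, 313], 0.75), ([308, 175, 381, 224], 0.69)]
dock [([170, 183, 295, 283], 0.63), ([308, 177, 380, 221], 0.42)]
adapter [([354, 184, 362, 199], 0.71)]
plug_a [([244, 265, 260, 287], 0.81), ([234, 173, 246, 187], 0.69), ([305, 174, 380, 226], 0.67)]
probe [([194, 231, 203, 243], 0.48)]
{'clock': 0.6, 'q': array([-9.43260336e-01,  4.02080497e-02,  8.47833682e-02, -5.62837537e-05,
       -1.61548320e+00, -3.33696570e-01]), 'dq': array([ 3.48022057e-04, -3.08298037e-04,  1.19255164e-03, -2.38604741e-04,
       -1.34771218e-05, -1.18789791e-03]), 'joint_torque': array([-1.52994027e-03, -3.67700958e+01,  3.47299182e+01,  6.93006098e+00,
       -8.20546247e-04, -9.86598963e-06]), 'ee_pos': array([ 0.17380359, -0.57424732,  0.23123643]), 'tool_rot': array([ 3.14146883e+00,  1.65862451e-05, -2.84775072e+00]), 'wrist_force': array([ 0.85049602, -0.02549647,  0.14498561]), 'moment': array([-0.03970921,  0.00797239, -0.02595968]), 'gripper_width': 1.000953667668918}
```

View pics/top0.png

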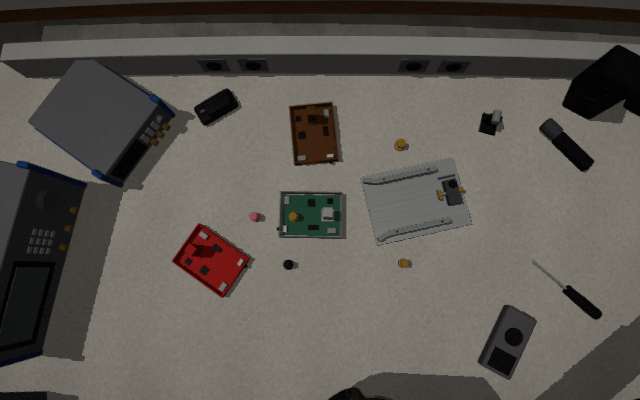

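View pics/scene0.png

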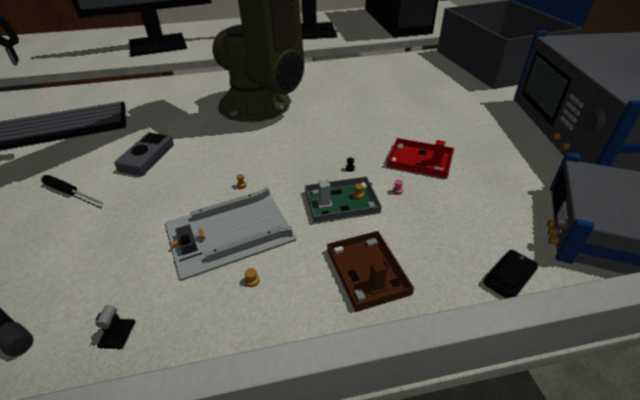

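Candidates for the chassis in the top view are grey with a green board at (312,215), brown at (315,133) and red at (211,260). I choose the grey/green one, because the brown and red ones are excluded. Candidates for the adapter are brass at (294,216), black at (288,265) and pink at (255,217), and the brass one inside the tray is right. The dock is at (416,201) with its mouth on the left. The plugs are at (400,145) and (404,263).

```bash
cat > h.py <<'E'
from workcell import bot
import numpy as np, cv2
from scipy.spatial.transform import Rotation as R
def ray(p,px):
    n=cv2.undistortPoints(np.array([px],float).reshape(-1,1,2),np.array(p["mtx"]),np.array(p["distortion"])).reshape(-1,2)
    return R.from_euler("xyz",p["attitude"]).apply(np.c_[n,np.ones(len(n))])
def plane(p,px,z):
    d=ray(p,px); return np.array(p["eye"])+d*((z-p["eye"][2])/d[:,2])[:,None]
def proj(p,X):
    r=R.from_euler("xyz",p["attitude"]).inv(); X=r.apply(np.atleast_2d(X)-p["eye"])
    return cv2.projectPoints(X,np.zeros(3),np.zeros(3),np.array(p["mtx"]),np.array(p["distortion"]))[0].reshape(-1,2)
E
python3 - <<'E'
from h import *
np.set_printoptions(precision=4,suppress=True)
p=bot.capture("top")
c=p["pixels"][140:275,265:485,::-1]; cv2.imwrite("pics/c1.png",cv2.resize(c,None,fx=3.6,fy=3.6,interpolation=cv2.INTER_CUBIC))
ch=plane(p,[(279,192),(346,192),(345,238),(279,236)],.022); print(ch, ch.mean(0))
dk=plane(p,[(361,182),(379,245),(455,158),(471,223)],.008); print(dk)
m=(ch.mean(0)+dk.mean(0))/2
for yaw in (-1.57,1.57,0,3.14): print(yaw,bot.solve_ik([m[0],m[1],.33],[np.pi,0,yaw]))
w=bot.capture("wrist"); print(w["eye"],w["attitude"],w["mtx"],w["distortion"])
E
```

```text
[[0.5819 0.2261 0.022 ]
 [0.5836 0.0653 0.022 ]
 [0.4738 0.0673 0.022 ]
 [0.4764 0.2226 0.022 ]] [0.5289 0.1453 0.022 ]
[[ 0.6115  0.0282  0.008 ]
 [ 0.4592 -0.014   0.008 ]
 [ 0.6749 -0.2048  0.008 ]
 [ 0.5138 -0.236   0.008 ]]
-1.57 [ 0.4027 -0.0665  0.1601  0.     -1.7974 -0.4019]
1.57 [ 0.4027 -0.0665  0.1601  0.     -1.7974  2.7381]
0 [ 0.4027 -0.0665  0.1601  0.     -1.7974  1.1681]
3.14 [ 0.4027 -0.0665  0.1601 -0.     -1.7974 -1.9751]
[ 0.1063 -0.5947  0.3757] [ 2.8601 -0.0001  1.8642] [[338.3785   0.     320.0013]
 [  0.     338.3785 203.378 ]
 [  0.       0.       1.    ]] [-0.0257  0.      0.      0.      0.    ]
```

View pics/c1.png

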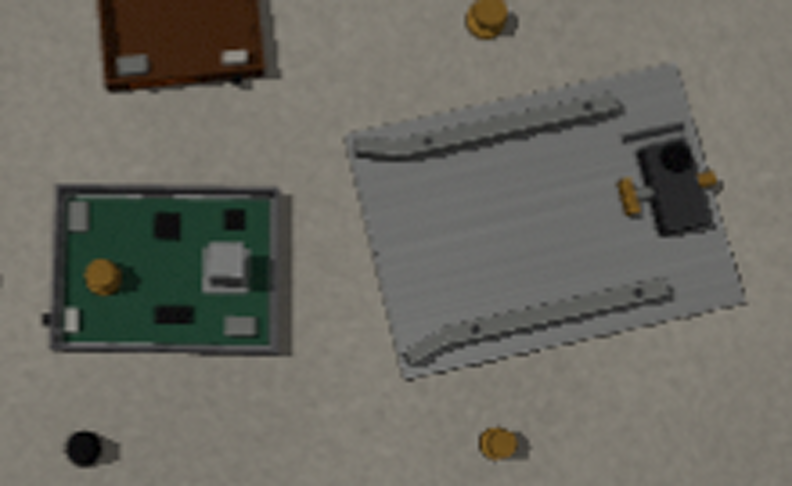

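The crop confirms the choice: grey walls, green board, brass adapter in the left (tail) half and the post at the right (nose) end, which faces the dock. Next I fit coarse poses and take a close wrist view that shows both.

```bash
cat >> h.py <<'E'
from scipy.optimize import least_squares
def fit(p,px,model,x0):
    """pose (x,y,yaw) of planar object; model Nx3 points in its frame"""
    model=np.array(model,float); px=np.array(px,float)
    def X(v): return R.from_euler("z",v[2]).apply(model)+[v[0],v[1],0]
    s=least_squares(lambda v:(proj(p,X(v))-px).ravel(),x0)
    return s.x,(proj(p,X(s.x))-px)
DK=[(0,.085,.008),(0,-.085,.008),(.235,-.085,.008),(.235,.085,.008)]
CH=[(-.075,.055,.022),(.075,.055,.022),(.075,-.055,.022),(-.075,-.055,.022)]
E
python3 - <<'E'
from h import *
np.set_printoptions(precision=4,suppress=True)
p=bot.capture("top"); f=lambda a:(np.array(a)+.5)/3.6+[265,140]-.5
print(fit(p,f([(347,133),(405,380),(745,300),(675,65)]),DK,[.53,0,-1.3]))
print(fit(p,f([(57,186),(279,188),(277,350),(52,350)]),CH,[.53,.145,-1.57]))
bot.move_to([.525,.10,.28],[np.pi,0,-1.57]); bot.sleep(.3)
w=bot.capture("wrist"); cv2.imwrite("pics/w1.png",w["pixels"][:,:,::-1]); cv2.imwrite("pics/w1b.png",cv2.resize(w["pixels"][:,:,::-1],(800,500),interpolation=cv2.INTER_CUBIC))
np.save("w1.npy",w,allow_pickle=True); print(bot.observe()["clock"],w["eye"],w["attitude"])
E
```

```text
(array([ 0.5416,  0.0102, -1.3407]), array([[-0.6096,  0.2853],
       [-0.1584, -0.0596],
       [ 0.2465,  0.6112],
       [ 0.5403, -0.9137]]))
(array([ 0.5296,  0.1487, -1.5666]), array([[-0.5565, -0.2805],
       [ 0.2567, -0.4315],
       [ 0.772 ,  0.6308],
       [-0.4883,  0.024 ]]))
3.7917 [0.525  0.0293 0.4244] [2.8606 0.0005 3.1415]
```

View pics/w1b.png

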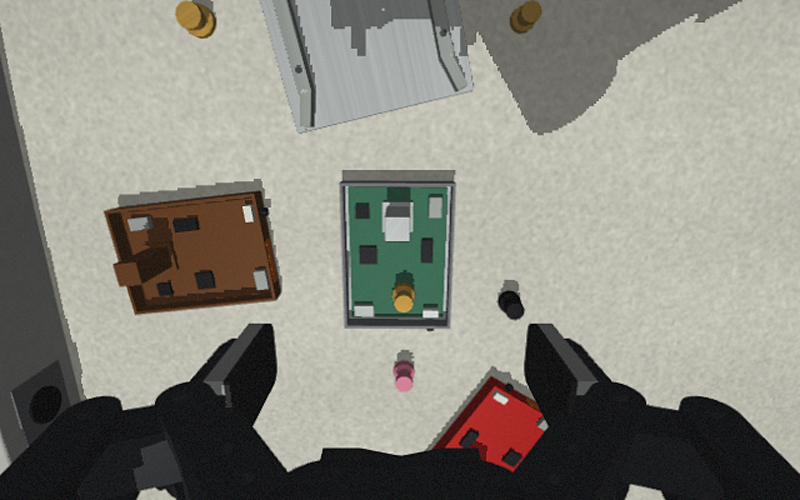

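The wrist view (800 px wide) shows the chassis rim corners at (341,183), (454,183), (450,320) and (346,320), the post top around (398,228), and the dock mouth corners at (300,132) and (472,90). Fingers are clear on both sides.

Run:
```python
from h import *
np.set_printoptions(precision=4,suppress=True)
w=np.load("w1.npy",allow_pickle=True).item(); f=lambda a:(np.array(a)+.5)*.8-.5
s,r=fit(w,f([(341,183),(454,183),(450,320),(346,320)]),[CH[0],CH[1],CH[2],CH[3]][1:3]+[CH[3],CH[0]],[.53,.145,-1.57]); print("chassis",s,r)
print("post",plane(w,f([(398,228)]),.064), "expect",R.from_euler("z",s[2]).apply([.04,0,0])+[s[0],s[1],0])
s,r=fit(w,f([(300,132),(472,90)]),DK[:2],[.54,.01,-1.34]); print("dock",s,r)
print(plane(w,f([(300,132),(472,90)]),.008))
```

```text
chassis [ 0.5275  0.1467 -1.5697] [[-1.4267 -2.9552]
 [ 1.4811 -3.0748]
 [ 0.6191  3.7283]
 [-0.6825  3.8042]]
post [[0.527  0.1094 0.064 ]] expect [0.5276 0.1067 0.    ]
dock [ 0.5395  0.01   -1.3435] [[-1.7641  0.5011]
 [ 1.7188 -0.3015]]
[[ 0.6202  0.0286  0.008 ]
 [ 0.4587 -0.0088  0.008 ]]
```

The nose and tail edges in my first fit were ambiguous by about 3 mm. The post top gives (0.527, 0.109), which agrees with the top-camera fit. I grip there, with the jaws across the chassis.

```bash
cat >> h.py <<'E'
D=np.array([.5405,.0101,-1.342])   # dock pose estimate
GR=None
def T(pos,rpy):
    M=np.eye(4); M[:3,:3]=R.from_euler("xyz",rpy).as_matrix(); M[:3,3]=pos; return M
def chassis(x_tail,z_tail,tilt,y=0,dyaw=0,d=D):
    """world pose of chassis: tail point at dock (x_tail,y), nose-up tilt"""
    Td=T([d[0],d[1],0],[0,0,d[2]])
    C=Td@T([x_tail,y,z_tail],[0,0,0])@T([0,0,0],[0,-tilt,dyaw])
    return C@T([.075,0,0],[0,0,0])
def go(C,feed=.05,contact_N=None):
    rel=np.load("rel.npy"); M=C@rel
    return bot.move_linear(list(M[:3,3]),list(R.from_matrix(M[:3,:3]).as_euler("xyz")),feed=feed,contact_N=contact_N)
def st():
    o=bot.observe(); C=T(o["ee_pos"],o["tool_rot"])@np.linalg.inv(np.load("rel.npy"))
    Di=np.linalg.inv(T([D[0],D[1],0],[0,0,D[2]]))
    n=(Di@C@[.075,0,0,1])[:3]*1e3; t=(Di@C@[-.075,0,0,1])[:3]*1e3
    f=R.from_euler("z",-D[2]).apply(o["wrist_force"])
    print("t%.1f nose %s tail %s F(dock) %s M %s w %.3f"%(o["clock"],n.round(1),t.round(1),f.round(1),np.round(o["moment"],2),o["gripper_width"])); return f
E
python3 - <<'E'
from h import *
y=-1.568; o=[np.pi,0,y]
bot.move_to([.527,.109,.10],o); bot.move_linear([.527,.109,.031],feed=.06)
print(bot.observe()["wrist_force"])
bot.gripper_to(0,strength=40); bot.sleep(.2); ob=bot.observe(); print(ob)
C=T([.527-.04*np.cos(y),.109-.04*np.sin(y),0],[0,0,y])
np.save("rel.npy",np.linalg.inv(C)@T(ob["ee_pos"],ob["tool_rot"])); st()
E
```

```text
[0.58633069 0.12323664 0.12239518]
{'clock': 6.6417, 'q': array([ 5.77703488e-01, -5.46150251e-02, -3.77830942e-01,  2.84234846e-04,
       -1.24697415e+00, -5.74944469e-01]), 'dq': array([-6.82483492e-04,  1.29739990e-03, -7.55406327e-04, -1.64408736e-05,
        6.05719192e-04,  3.10501677e-04]), 'joint_torque': array([ 2.17884374e-01, -2.92962563e+01,  3.18148577e+01,  6.04867011e+00,
       -1.27187278e-01,  1.67802925e-02]), 'ee_pos': array([0.52726344, 0.10904127, 0.03132243]), 'tool_rot': array([-3.14093732e+00,  1.03482930e-04, -1.56794691e+00]), 'wrist_force': array([ 0.90334074, -0.04488462,  1.55633475]), 'moment': array([-0.13498585, -0.22314015, -0.05735799]), 'gripper_width': 0.253688837379462}
t6.6 nose [-65.3   1.4   0. ] tail [-211.5   35.1    0. ] F(dock) [0.2 0.9 1.6] M [-0.13 -0.22 -0.06] w 0.254
```

The post is gripped, with an opening of about 21.6 mm. Now I tip the nose up about the tail, line up in front of the dock and check from the top camera.

Run:
```python
from h import *
# tip about present tail
o=bot.observe(); C=T(o["ee_pos"],o["tool_rot"])@np.linalg.inv(np.load("rel.npy"))
P=T([.075,0,0],[0,0,0]); C1=C@np.linalg.inv(P)@T([0,0,.0005],[0,-.08,0])@P
go(C1,feed=.03); st()
go(chassis(-.175,.0005,.08),feed=.05); bot.sleep(.3); st()
p=bot.capture("top"); np.save("t2.npy",p,allow_pickle=True)
c=p["pixels"][150:265,270:485,::-1]; cv2.imwrite("pics/c2.png",cv2.resize(c,None,fx=3.6,fy=3.6,interpolation=cv2.INTER_CUBIC))
w=bot.capture("wrist"); np.save("w2.npy",w,allow_pickle=True); cv2.imwrite("pics/w2.png",cv2.resize(w["pixels"][:,:,::-1],(800,500),interpolation=cv2.INTER_CUBIC))
```

```text
t7.1 nose [-66.1   1.2  11.8] tail [-2.118e+02  3.470e+01 -1.000e-01] F(dock) [-0.3  1.1 -3.2] M [ 0.61 -0.21 -0.04] w 0.250
t8.4 nose [-25.7  -0.1  12.3] tail [-1.752e+02 -1.000e-01  3.000e-01] F(dock) [ 0.7  0.1 -4.7] M [0.16 0.09 0.03] w 0.249
```

View pics/c2.png

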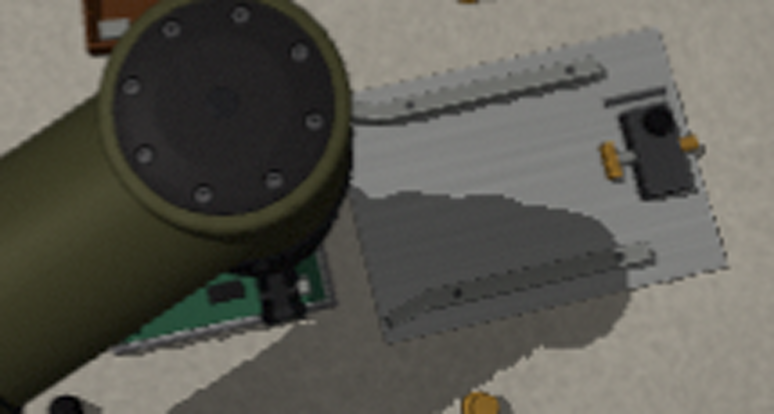

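View pics/w2.png

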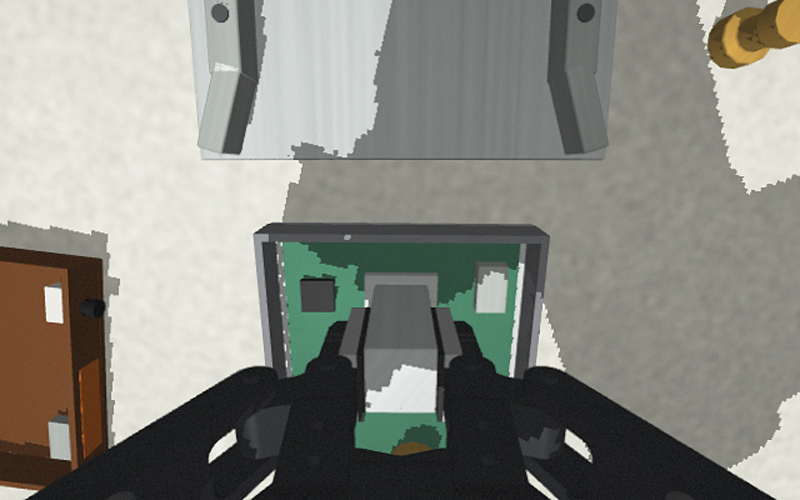

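The wrist view (800 px) shows mouth corners at (201,160) and (608,159), and nose rim corners at (254,234) and (549,234). Chassis and dock look parallel, nearly centred, and the post is held squarely.

Run:
```python
from h import *
np.set_printoptions(precision=4,suppress=True)
w=np.load("w2.npy",allow_pickle=True).item(); f=lambda a:(np.array(a)+.5)*.8-.5
def dk(X): return R.from_euler("z",-D[2]).apply(X-[D[0],D[1],0])*1e3
a=dk(plane(w,f([(201,160),(608,159)]),.008)); b=dk(plane(w,f([(254,234),(549,234)]),.0335))
print(a,a.mean(0),np.arctan2(a[0,0]-a[1,0],a[0,1]-a[1,1])); print(b,b.mean(0),np.arctan2(b[0,0]-b[1,0],b[0,1]-b[1,1]))
# rails inner faces at floor (z .008): left rear start/pic top, right
print(dk(plane(w,f([(257,81),(548,81),(263,2),(552,2)]),.008)))
```

```text
[[ -0.5798  84.5808   8.    ]
 [ -0.1854 -87.8364   8.    ]] [-0.3826 -1.6278  8.    ] -0.0022871510556072895
[[-28.3817  55.1141  33.5   ]
 [-28.3895 -55.7698  33.5   ]] [-28.3856  -0.3279  33.5   ] 6.974462946808524e-05
[[ 30.9467  58.7041   8.    ]
 [ 30.9137 -60.2524   8.    ]
 [ 60.7488  54.5604   8.    ]
 [ 60.746  -60.0542   8.    ]]
```

```bash
cat >> h.py <<'E'
Y=-.001
E
python3 - <<'E'
from h import *
print(go(chassis(-.150,.0005,.08,Y),feed=.04,contact_N=8)); st()
print(go(chassis(-.125,.0005,.08,Y),feed=.03,contact_N=6)); bot.sleep(.6); f=st()
w=bot.capture("wrist"); cv2.imwrite("pics/w3.png",cv2.resize(w["pixels"][:,:,::-1],(640,400)))
E
```

```text
False
t9.3 nose [-0.4 -1.  12.5] tail [-150.    -1.     0.5] F(dock) [-0.5 -0.5 -4.3] M [ 0.25  0.04 -0.02] w 0.248
False
t10.8 nose [24.5 -1.  12.5] tail [-125.    -1.     0.5] F(dock) [-1.1  0.4 -4.7] M [ 0.14  0.01 -0.02] w 0.256
```

View pics/w3.png

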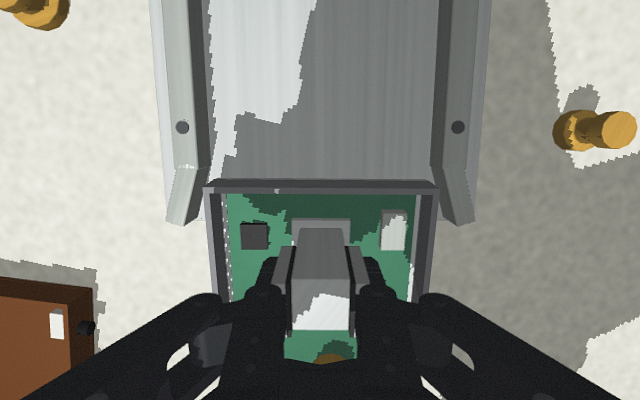

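The nose is between the guides and centred: rims at 204 and 438, rail feet symmetric about 320. No side force shows. The tail stays about 0.5 mm off the bench. Next I level onto the deck.

Run:
```python
from h import *
print(go(chassis(-.125,.0003,.066,Y),feed=.02,contact_N=6)); st()
print(go(chassis(-.100,.0085,.0,Y),feed=.02,contact_N=6)); bot.sleep(.2); st()
print(go(chassis(-.100,.006,.0,Y),feed=.005,contact_N=2)); bot.sleep(.2); st()
```

```text
False
t11.2 nose [24.9 -1.1 10.1] tail [-124.8   -1.     0.3] F(dock) [-0.5  0.6 -3.9] M [0.15 0.07 0.05] w 0.256
False
t12.9 nose [49.9 -1.   8.5] tail [-100.1   -1.     8.5] F(dock) [-0.2 -0.9 -4.1] M [-0.24 -0.1   0.06] w 0.250
True
t13.4 nose [50.1 -0.9  8. ] tail [-99.9  -0.9   7.9] F(dock) [-0.5 -0.3  5.9] M [ 0.05 -0.05  0.02] w 0.248
```

Run:
```python
from h import *
Z=.0083
print(go(chassis(-.100,Z,0,Y),feed=.01)); f0=st()
y=Y
for nx in (.07,.09,.11,.13,.146):
    c=go(chassis(nx-.15,Z,0,y),feed=.03,contact_N=6); f=st()
    if c: print("contact"); break
```

```text
False
t13.8 nose [49.9 -1.1  8. ] tail [-100.1   -1.1    8. ] F(dock) [ 0.1  1.8 -2.1] M [-0.02 -0.51 -0.03] w 0.251
t14.6 nose [70.5 -1.3  8.1] tail [-79.5  -1.3   8. ] F(dock) [ 1.2  0.4 -3.5] M [-0.43 -0.07 -0.02] w 0.254
t15.4 nose [90.  -1.1  8.2] tail [-60.   -1.1   8.2] F(dock) [-0.3  0.2 -4.7] M [-0.19 -0.05 -0.01] w 0.251
t16.3 nose [110.   -1.    8.2] tail [-40.   -1.    8.3] F(dock) [ 0.1 -0.6 -4.3] M [-0.16 -0.03  0.  ] w 0.252
t17.1 nose [130.   -1.    8.3] tail [-20.   -1.    8.3] F(dock) [ 0.4  0.1 -5. ] M [-0.2  -0.05  0.04] w 0.253
t17.8 nose [146.1  -1.1   8.2] tail [-3.9 -1.   8.2] F(dock) [ 0.1 -0.  -4.9] M [-0.16 -0.06  0.  ] w 0.250
```

Run:
```python
from h import *
for nx in np.arange(.147,.1885,.001):
    c=go(chassis(nx-.15,.0083,0,Y),feed=.005,contact_N=6)
    o=bot.observe(); f=R.from_euler("z",-D[2]).apply(o["wrist_force"]); print(round(nx*1e3),c,f.round(1))
    if c or f[0]<-6.5: break
st()
```

```text
147 False [-1.   0.9 -3.8]
148 False [-0.1 -0.2 -5. ]
149 False [-0.4  0.2 -4.5]
150 False [-0.2  0.1 -5.1]
151 False [ 0.2  0.1 -3.6]
152 False [ 0.4 -0.1 -4.1]
153 False [ 0.2  0.5 -4.9]
154 False [-0.5  0.2 -4.6]
155 False [-0.7 -0.1 -4.1]
156 False [-0.2  0.  -4.8]
157 False [ 0.2  1.1 -4.7]
158 False [-0.5  0.1 -3.5]
159 False [ 0.6  1.  -4.5]
160 False [ 0.7  0.4 -4.7]
161 False [ 0.4 -0.5 -5.1]
162 False [-0.1  0.3 -4.3]
163 False [ 0.2  0.4 -4.6]
164 False [ 0.   1.  -4.6]
165 False [-0.9 -0.1 -5.3]
166 False [ 0.   0.6 -3.9]
167 False [ 0.3  0.7 -5.1]
168 False [ 0.8  1.  -4.1]
169 False [ 0.2  0.4 -3.8]
170 False [-3.7 -0.4 -2.3]
171 False [-3.2 -0.2 -3.4]
172 False [-2.1 -0.5 -3.4]
173 False [-2.6 -0.1 -2.8]
174 False [-2.4 -0.7 -2.8]
175 False [-1.8 -0.7 -4.3]
176 False [-3.3 -0.4 -3.5]
177 False [-3.3  0.  -4.3]
178 False [-4.1  1.  -3.8]
179 False [-2.7 -0.2 -3.4]
180 False [-5.4 -2.  -1.9]
181 True [-3.9 -0.6  3.7]
t29.9 nose [178.9  -1.2   7.9] tail [28.9 -1.2  8.3] F(dock) [-3.9 -0.6  3.7] M [ 0.65  0.06 -0.02] w 0.251
```

The block was met at about 169.5 mm and came to its end at about 179.5–180, which is the full 10 mm of travel. I set the chassis down, release, retreat and look.

Run:
```python
from h import *
print(go(chassis(.0293,.0077,0,Y),feed=.005,contact_N=3)); bot.sleep(.2); st()
bot.gripper_to(1.0); bot.sleep(.2)
p=bot.observe()["ee_pos"]; bot.move_linear([p[0],p[1],p[2]+.05],feed=.05)
bot.move_linear([p[0]-.0,p[1]+.03,.22],feed=.15); bot.sleep(.3)
w=bot.capture("wrist"); s=bot.capture("scene")
a=cv2.resize(w["pixels"][:,:,::-1],(560,350)); b=cv2.resize(s["pixels"][150:300,140:400,::-1],(433,250),interpolation=cv2.INTER_CUBIC)
im=np.zeros((600,560,3),np.uint8); im[:350]=a; im[350:,:433]=b; cv2.imwrite("pics/f1.png",im); print(bot.observe()["clock"])
```

```text
True
t30.5 nose [179.   -1.2   7.9] tail [29.  -1.2  8. ] F(dock) [1.1 0.6 2.5] M [-0.55 -0.43 -0.04] w 0.252
33.9583
```

View pics/f1.png

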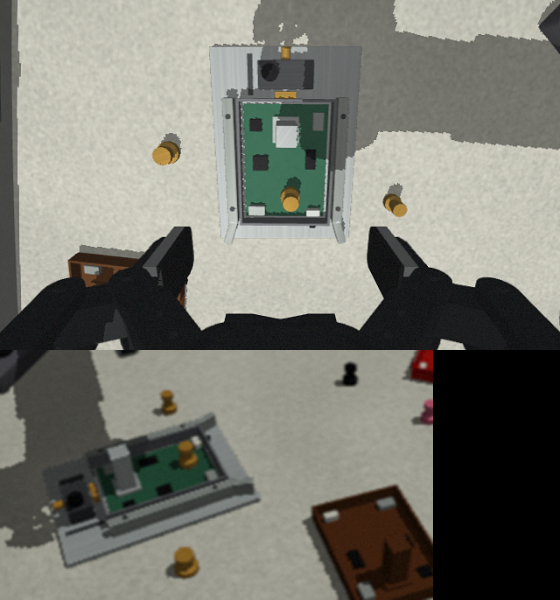

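The picture shows the chassis between the rails, flat, with the block at its nose. The adapter is standing, both plugs are upright and the gripper is clear.

```bash
python3 -c "
from workcell import bot
bot.finish_job()"
```

```text
the job is handed in; nothing more can be done
```

The chassis is on the dock deck between the rails, nose first, with the contact block pushed home. I handed the job in at about 34 s of the 67 s allowed; the hand-in gives no verdict.

**How it went:**
- I gripped the grey/green chassis by its post and tipped its nose up 0.08 rad. I then held it with the nose about 24 mm past the step and the tail about 0.5 mm off the bench for over half a second.
- I levelled it onto the deck and slid it in, with almost no side force.
- I felt the block at nose x of about 169.5 mm and reached its hard end at about 180 mm. That matches its full 10 mm of travel.
- Then I set the chassis down, released it and backed away.

**Last checks:**
- **Position:** before release, the arm's own reading put the nose at 179 mm and the tail at 29 mm, both edges at about 8 mm height.
- **Final picture:** the chassis is flat and in line with the dock, the adapter is standing in it, both plugs are upright, and the gripper is clear.
- **Forces:** wrist force readings along the slide never exceeded about 6 N. Setting it down on the deck changed the vertical force by about 10 N.

**Not confirmed:**
- Block travel is inferred from the forces and the arm position, not measured directly.
- My first wrist-camera fit of the chassis was about 3 mm off along its length because I misread the tail edge. I used the post position instead, which agreed with the top camera.

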